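# Turn the pin case over in its stand

### The job

One of the two sloping wooden stands on the locksmith's bench holds the big, thick pin case, lid up. Turn that case over and put it back in the same stand, squarely and resting on the ledge, with its lid now underneath against the slope, so that the lock plug inside drops into the lid. The lid only sits loosely on the base, so pinch the two together and never let them come apart; leave the slim case in the other stand alone.

Things in the scene. Friction and masses are not known exactly. Their poses are not given: they have to be found in the camera images.
- case_mid (a point): Centre (half-way through) of the closed thick case: 102 long (x), 112 wide (y), 30 mm thick (z), 0.2 kg, black base, grey lid. z points from base to lid. It starts leaning in its stand at 50 degrees to the level, lid up, x straight down the slope. Its upper half stands free, so a hand coming down along the slope pinches it in thickness from its upper edge, one finger over the lid, one under the base.
- lid_face (a point): Centre of the lid's outer face, 15 mm along the case's z from the case's centre while closed; axes as the case's. The lid (102 x 112 x 14 mm, 3 mm walls, no catch) is slipped loosely over the base (93 x 103 x 27 mm) with 1.5 mm play all round. A 30 g brass plug lies loose inside.
- stand_seat (a point): Seat in the thick case's stand (fixed plywood, 124 mm wide): the case's centre when seated, either way up, 100 mm above the bench. x down the slope, y level, z square out of the slope, upward. The case leans on two 20 mm rails 15 mm behind, at y = +-46 mm, from the ledge up to x = -15 mm; between them is open for a finger. The ledge at x = 51 mm carries its lower edge.
- slim_mid (a point): Centre of the slim case, a bystander: 80 x 80 x 14 mm, same materials, leaning in the other, identical stand; axes as the thick case's.
Not all that is in view belongs to the job. Leave any purple or white look-alike of the part that bears case_mid alone.

How it is judged:
By the outcome, as a careful person would: the job done as asked, in the order asked, and still so for the second after the job is handed in, with the robot touching nothing.
It also fails if it takes over 45 s, if anything falls off the work surface, if the arm or the gripper's body presses on something with over 40 N, if the wrist force passes 120 N, or if a joint passes its speed limit or range.

### The arm

A 6-joint arm with a two-finger parallel gripper is mounted at the origin on the work surface. World frame = base frame: x ahead of the robot, y to its left, z up, the work surface at z = 0. Lengths are in m, angles in rad, forces in N, time in s.
With the tool pointing down it reaches from about 0.35 to 0.975 m from the base axis. Payload 4.9 kg.
Tool frame: the origin (TCP) lies between the finger pads; the fingertips stand 14 mm ahead of it and the grasp point (between the pads) lies 5 mm behind it (ctrl.tcp_to_tips is the distance from the TCP to the fingertips, in m); z points along the fingers, y is the line along which they close (so a half turn about z gives the same grasp; the last joint's range is limited). The gripper opens to 85 mm and grips with 20 to 120 N. Pads are 22 mm wide; open, the fingers measure 114 mm over their backs; the gripper's body (76 mm by 85 mm) begins 54 mm behind the grasp point. The pads swing forward as they close: fully open they stand 13 mm farther back than shut.
Start: joints at [-1.287, 0.053, 1.613, -0, 1.476, -0.119], TCP at [0.245, -0.575, 0.245] pointing down, gripper open.
Joint ranges: [-3.01, 3.01], [-1.01, 2.22], [0.06, 2.58], [-1.02, 4.17], [0.09, 2.62], [-3.14, 3.14]. Speed limits (rad/s): [2.57, 2.57, 3.14, 3.14, 3.14, 3.14].

### API

Orientations are given as a 3x3 rotation matrix whose columns are the frame's x, y, z axes.
In Python, from rig import ctrl, snapshot, get_calibration gives the robot as it stands.
- The arm moves only by the tool play_rows, never from a script. Its argument "plan" is a list of rows, each a list of 4 numbers: the shift along the tool's x, y, z in mm, then the turn about the tool's z in rad. In form: [[tx, ty, tz, spin], ...]. A call has 1 to 20 rows; each row shifts and turns the commanded pose from where the row before left it, along the tool's axes as they then stand; what a row does not reach is not made up. A row lasts 1/10 s, in which the tool goes at most 50 mm and 8.59 degrees, less where a joint would pass 70% of its speed; a pose out of reach is approached as far as the arm can. A call with a gripper value outside its range is refused whole. "claw" is the opening, from 0 (shut) to 1 (fully open), set as the call begins (left out, the last holds). The fingers move at their own pace and stop on an object; the grip force is fixed at half the most. Time passes only in rows, so rows that do not move let the fingers close. It gives the time, the measured TCP pose, the force, the opening and the grip force at its end, in the units of the state.
- ctrl.get_obs(): the state, without advancing time (a new reading comes with each control period).
- snapshot(name): name is "scene" or "top" or "wrist"; returns the picture (400x640x3 uint8, red, green, blue); there is no depth.
- get_calibration(name): a dict with "K" (3x3 intrinsics, pixels), "extrinsics" (4x4, takes a point from camera to world coordinates). Camera axes: x right, y down, z forward; pixel columns grow to the right and rows downward; lengths in m; the calibration is good to about 2 mm. A picture is of the moment at which its call begins: read the wrist's pose just before it. get_calibration takes no time and is no camera call; for the wrist camera it gives the pose at the moment of the call.
- ctrl.hand_in(): hands the job in; it is judged then, once.
The state is a dict: "time": time; "joint_pos": joint angles; "dq": joint speeds; "joint_torque": joint torques, N m; "tool_pos": TCP position; "orientation": TCP orientation; "contact_force": force on the tool from outside, world axes, zero at the start; "torque": the same for the moment, N m; "gripper_width": finger opening in m; "gripper_force": force on a finger pad.
Only numpy, scipy, OpenCV 4.12 (cv2) and the standard library are available. Lean on these libraries where they do the work, as an engineer would, in place of code of your own. Each camera call takes 0.05 s, during which the arm holds its last target. There are 200 camera calls.

## Working session

There is one attempt and no reset: what is moved stays moved. The work goes in short steps, Python scripts to look and compute and a tool call to move; the robot and the scene stay as the last step left them, time stands still between calls to the robot, and variables do not carry over. Pictures are saved under pics/ and viewed, at most 10 in all, crops included, and the job is handed in when it is done.

Besides the shell and the picture viewer there is one more tool, called after "Request:" as a command line: name --pt "numbers of a row" for each row, then --argument value for the rest. play_rows: Moves the arm, as the interface text tells. Its arguments: {"type":"object","properties":{"plan":{"type":"array"},"claw":{"type":"number"}},"required":["plan"]}

```bash
ls; mkdir -p pics; python3 - <<'E'
from rig import ctrl,snapshot,get_calibration
import cv2,numpy as np
np.set_printoptions(precision=4,suppress=True)
for n in ["scene","top"]:
    im=snapshot(n); cv2.imwrite(f"pics/{n}0.png",im[:,:,::-1]); c=get_calibration(n); print(n,c["K"],c["extrinsics"])
o=ctrl.get_obs(); print(o, ctrl.tcp_to_tips); print([a for a in dir(ctrl) if a[0]!='_'])
E
```

```text
pics
scene [[427.4946   0.     320.7224]
 [  0.     427.4946 205.0815]
 [  0.       0.       1.    ]] [[ 0.6645  0.5495 -0.5065  1.0899]
 [ 0.7472 -0.4972  0.441  -0.4433]
 [-0.0095 -0.6715 -0.741   0.7809]
 [ 0.      0.      0.      1.    ]]
top [[515.9212   0.     330.2745]
 [  0.     515.9212 193.2844]
 [  0.       0.       1.    ]] [[ 0.0079 -0.9968  0.0801  0.5805]
 [-0.9995 -0.0103 -0.0304 -0.0416]
 [ 0.0311 -0.0798 -0.9963  1.0713]
 [ 0.      0.      0.      1.    ]]
{'time': 0.1, 'joint_pos': array([-1.287 ,  0.0533,  1.6142,  0.    ,  1.476 , -0.119 ]), 'dq': array([ 0.0014, -0.0028, -0.0033,  0.0008,  0.0006, -0.0004]), 'joint_torque': array([  0.0004, -39.4909, -37.1362,  -0.0001,   0.004 ,  -0.    ]), 'tool_pos': array([ 0.2448, -0.5745,  0.2442]), 'orientation': array([[ 0.92  ,  0.392 , -0.0005],
       [ 0.392 , -0.92  ,  0.0018],
       [ 0.0002, -0.0019, -1.    ]]), 'contact_force': array([ 0.0804,  0.2453, -1.1497]), 'torque': array([-0.0246, -0.0586,  0.021 ]), 'gripper_force': 0.0, 'gripper_width': 0.08557393944906584} 0.014
['PlanningError', 'get_obs', 'hand_in', 'tcp_to_tips']
```

View pics/scene0.png

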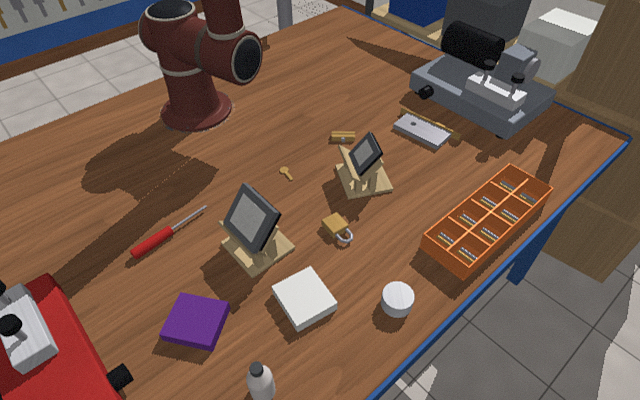

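View pics/top0.png

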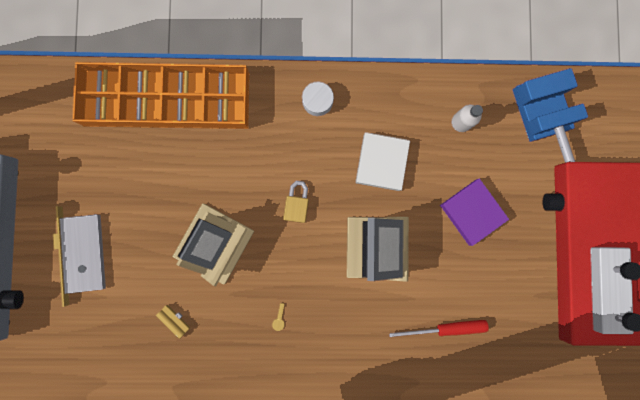

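Candidates for the case: the thick black/grey one in the stand at top (378,248) / scene (250,217); the slim one at top (210,243) / scene (365,153); the purple box and the white box are look-alikes lying flat. I'll enlarge the first to confirm.

```bash
python3 - <<'E'
import cv2,numpy as np
s=cv2.imread("pics/scene0.png")[170:290,190:310]; t=cv2.imread("pics/top0.png")[200:300,330:430]
o=np.hstack([cv2.resize(s,(400,400),interpolation=2),cv2.resize(t,(400,400),interpolation=2)])
cv2.imwrite("pics/crop1.png",o)
E
```

```text
(no output)
```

View pics/crop1.png

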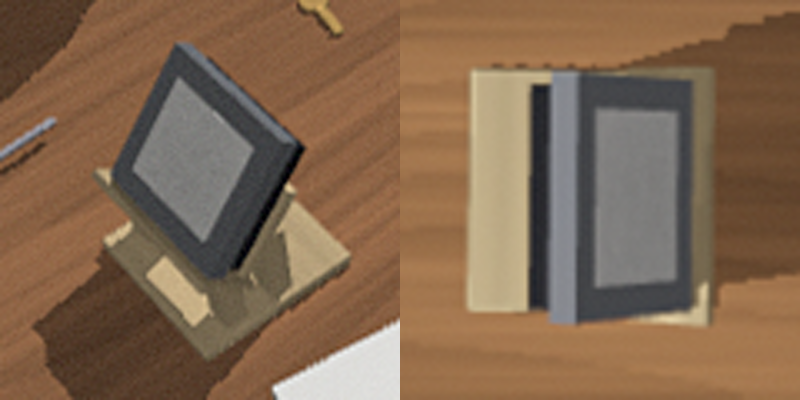

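```bash
cat > h.py <<'E'
from rig import ctrl,snapshot,get_calibration
import cv2,numpy as np
np.set_printoptions(precision=4,suppress=True)
def ray(c,p):
    E=c["extrinsics"]; d=E[:3,:3]@np.linalg.solve(c["K"],[p[0],p[1],1.]); return E[:3,3],d/np.linalg.norm(d)
def onz(c,p,z):
    o,d=ray(c,p); return o+d*(z-o[2])/d[2]
def proj(c,X):
    E=c["extrinsics"]; q=c["K"]@(E[:3,:3].T@(np.asarray(X)-E[:3,3])); return q[:2]/q[2]
def st():
    o=ctrl.get_obs(); 
    for k in ["time","joint_pos","tool_pos","orientation","contact_force","gripper_width","gripper_force"]: print(k,o[k])
    return o
E
python3 - <<'E'
from h import *
c=get_calibration("top"); s=np.sin(np.radians(50)); k=np.cos(np.radians(50))
zc=.1+.015*k
P=[onz(c,p,z) for p,z in [((375,218),zc+.051*s),((374.5,280.5),zc+.051*s),((403.2,220),zc-.051*s),((403.2,277),zc-.051*s)]]
for p in P: print(p)
f=sum(P)/4; print("face",f); a=P[2]+P[3]-P[0]-P[1]; print(np.degrees(np.arctan2(a[1],a[0])), np.linalg.norm(P[0]-P[1]),np.linalg.norm(P[2]-P[3]),np.linalg.norm(a)/2)
b=P[0]-P[1];print("yaw from edge",np.degrees(np.arctan2(b[1],b[0])))
b=P[2]-P[3];print("yaw from edge",np.degrees(np.arctan2(b[1],b[0])))
h=a.copy();h[2]=0;h/=np.linalg.norm(h)
n=h*s+np.array([0,0,k]); m=f-.015*n; print("mid",m)
# predicted scene corners for checking
cs=get_calibration("scene"); y=np.cross(n,h*k-np.array([0,0,s])); x=h*k-np.array([0,0,s])
for i in (-1,1):
  for j in (-1,1): print(i,j,(proj(cs,f+.051*i*x+.056*j*y)-[190,170])/0.3)
E
```

```text
[ 0.611  -0.1503  0.1487]
[ 0.5001 -0.1495  0.1487]
[ 0.6102 -0.2146  0.0706]
[ 0.5003 -0.2143  0.0706]
face [ 0.5554 -0.1822  0.1096]
-90.29080623481848 0.11091221698612226 0.10992743057446383 0.1013208715540437
yaw from edge -0.4059345768798351
yaw from edge -0.197718615722857
mid [ 0.5555 -0.1707  0.1   ]
-1 -1 [171.3101  43.7297]
-1 1 [278.8873 143.6235]
1 -1 [105.0674 176.6124]
1 1 [204.6956 281.865 ]
```

Request:
play_rows --pt "0 0 0 0.05"

```text
time: 0.2
tool_pos: [0.2449, -0.5746, 0.2444]
orientation: [[0.939, 0.344, -0.0], [0.344, -0.939, 0.001], [0.0, -0.001, -1.0]]
contact_force: [-0.1, 0.8, 1.4]
gripper_width: 0.0852
gripper_force: 0.0
```

The thick case is in the stand at crop (635,195). Its upper edge points to +y and the slope runs down toward −y, so the tool must tilt to z≈(0,−0.64,−0.77). Rows can't command tilt directly, so I'll probe how the arm behaves at the reach limit in free space at azimuth −90°.

Request:
play_rows --pt "-30 -7.5 -25 0" --pt "-30 -7.5 -25 0" --pt "-30 -7.5 -25 0" --pt "-30 -7.5 -25 0" --pt "-30 -7.5 -25 0" --pt "-30 -7.5 -25 0" --pt "-30 -7.5 -25 0" --pt "-30 -7.5 -25 0"

```text
time: 1.0
tool_pos: [-0.0022, -0.6014, 0.4457]
orientation: [[0.938, 0.345, 0.0], [0.345, -0.938, 0.001], [0.0, -0.001, -1.0]]
contact_force: [0.4, -0.7, -0.1]
gripper_width: 0.0853
gripper_force: 0.0
```

```bash
python3 - <<'E'
from h import *
st(); im=snapshot("wrist"); cv2.imwrite("pics/w1.png",im[:,:,::-1]); c=get_calibration("wrist");print(c["extrinsics"])
E
```

```text
time 1.0
joint_pos [-1.6982 -0.0435  1.3822  0.      1.8039 -0.4801]
tool_pos [-0.0022 -0.6014  0.4457]
orientation [[ 0.9384  0.3455  0.0001]
 [ 0.3455 -0.9384  0.0009]
 [ 0.0004 -0.0008 -1.    ]]
contact_force [ 0.355  -0.7156 -0.0622]
gripper_width 0.08529707616871822
gripper_force 0.0
[[ 0.3415 -0.9027 -0.2618  0.0592]
 [-0.9399 -0.3266 -0.1    -0.5769]
 [ 0.0047  0.2802 -0.9599  0.5785]
 [ 0.      0.      0.      1.    ]]
```

View pics/w1.png

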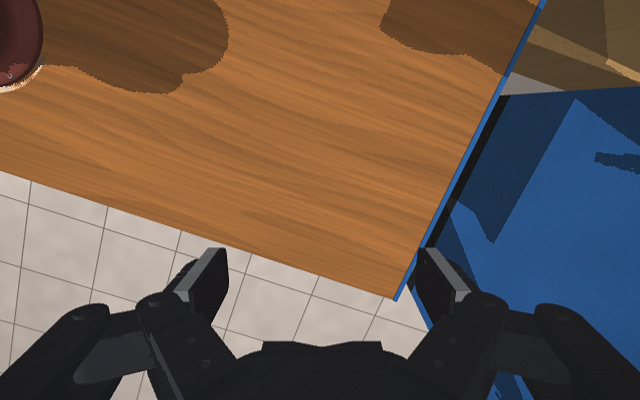

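The wrist view shows an empty table corner (edge near (410,290)), so nothing is in the way above. I'll drive up to the reach limit.

Request:
play_rows --pt "0 0 -50 0" --pt "0 0 -50 0" --pt "0 0 -50 0" --pt "0 0 -50 0" --pt "0 0 -50 0" --pt "0 0 -50 0" --pt "0 0 -50 0" --pt "0 0 -50 0" --pt "0 0 -50 0" --pt "0 0 -50 0"

```text
time: 2.05
tool_pos: [-0.0021, -0.567, 0.8498]
orientation: [[0.939, 0.345, 0.001], [0.345, -0.938, -0.028], [-0.009, 0.026, -1.0]]
contact_force: [0.3, -1.7, -0.8]
gripper_width: 0.0853
gripper_force: 0.0
```

```bash
python3 -c "
from h import *
st()"
```

```text
time 2.05
joint_pos [-1.7079  0.4353  0.0616  0.0089  2.6173 -0.4818]
tool_pos [-0.0021 -0.567   0.8498]
orientation [[ 0.9385  0.3452  0.0007]
 [ 0.3451 -0.9382 -0.0278]
 [-0.009   0.0263 -0.9996]]
contact_force [ 0.3226 -1.7424 -0.7886]
gripper_width 0.08528467501789389
gripper_force 0.0
```

Request:
play_rows --pt "0 0 -50 0" --pt "0 0 -50 0" --pt "0 0 -50 0" --pt "0 0 -50 0" --pt "0 0 -50 0"

```text
time: 2.55
tool_pos: [0.0006, -0.4716, 0.9269]
orientation: [[0.938, 0.346, -0.012], [0.339, -0.924, -0.177], [-0.073, 0.162, -0.984]]
contact_force: [-0.6, 0.6, 0.1]
gripper_width: 0.0854
gripper_force: 0.0
```

```bash
python3 -c "
from h import *
st()"
```

```text
time 2.55
joint_pos [-1.7372  0.2899  0.055   0.0342  2.619  -0.4878]
tool_pos [ 0.0006 -0.4716  0.9269]
orientation [[ 0.938   0.3463 -0.0124]
 [ 0.3388 -0.9241 -0.1769]
 [-0.0727  0.1617 -0.9842]]
contact_force [-0.6141  0.5637  0.105 ]
gripper_width 0.08542867187496034
gripper_force 0.0
```

The tilt builds and looks persistent (now 10°). Continuing.

Request:
play_rows --pt "0 0 -50 0" --pt "0 0 -50 0" --pt "0 0 -50 0" --pt "0 0 -50 0" --pt "0 0 -50 0" --pt "0 0 -50 0" --pt "0 0 -50 0" --pt "0 0 -50 0"

```text
time: 3.35
tool_pos: [0.0096, -0.3193, 1.0104]
orientation: [[0.936, 0.351, -0.033], [0.312, -0.87, -0.382], [-0.163, 0.348, -0.923]]
contact_force: [1.0, 0.4, 0.0]
gripper_width: 0.0854
gripper_force: 0.0
```

```bash
python3 -c "
from h import *
st()"
```

```text
time 3.35
joint_pos [-1.8326  0.0741  0.0559  0.1343  2.619  -0.4841]
tool_pos [ 0.0096 -0.3193  1.0104]
orientation [[ 0.9359  0.3508 -0.0333]
 [ 0.3123 -0.8696 -0.3825]
 [-0.1631  0.3476 -0.9234]]
contact_force [1.0037 0.3886 0.0027]
gripper_width 0.08544850441094923
gripper_force 0.0
```

Request:
play_rows --pt "37 14 -25 0" --pt "37 14 -25 0" --pt "37 14 -25 0" --pt "37 14 -25 0" --pt "0 0 -50 0" --pt "0 0 -50 0"

```text
time: 3.95
tool_pos: [0.148, -0.2165, 1.0223]
orientation: [[0.935, 0.355, -0.018], [0.314, -0.848, -0.427], [-0.167, 0.394, -0.904]]
contact_force: [-0.2, 0.6, 0.6]
gripper_width: 0.0851
gripper_force: 0.0
```

```bash
python3 -c "
from h import *
st()"
```

```text
time 3.95
joint_pos [-1.0071  0.037   0.0577 -0.5101  2.619  -0.2936]
tool_pos [ 0.148  -0.2165  1.0223]
orientation [[ 0.9345  0.3555 -0.0181]
 [ 0.3142 -0.8477 -0.4275]
 [-0.1673  0.3938 -0.9038]]
contact_force [-0.2407  0.5979  0.5807]
gripper_width 0.08511178723568431
gripper_force 0.0
```

Request:
play_rows --pt "-8 20 -45 0" --pt "-8 20 -45 0" --pt "-8 20 -45 0" --pt "-8 20 -45 0" --pt "-8 20 -45 0"

```text
time: 4.45
tool_pos: [0.1079, -0.187, 1.0386]
orientation: [[0.937, 0.35, 0.005], [0.31, -0.821, -0.48], [-0.164, 0.451, -0.877]]
contact_force: [0.1, 0.1, -0.2]
gripper_width: 0.0851
gripper_force: 0.0
```

```bash
python3 -c "
from h import *
st()"
```

```text
time 4.45
joint_pos [-1.1641 -0.032   0.0564 -0.3792  2.6188 -0.3293]
tool_pos [ 0.1079 -0.187   1.0386]
orientation [[ 0.9367  0.3502  0.0053]
 [ 0.3097 -0.8211 -0.4796]
 [-0.1636  0.4508 -0.8775]]
contact_force [ 0.0668  0.146  -0.1867]
gripper_width 0.08510547068280735
gripper_force 0.0
```

Request:
play_rows --pt "-18 -7 -44 0" --pt "-18 -7 -44 0" --pt "0 0 -50 0" --pt "0 0 -50 0" --pt "0 0 -50 0" --pt "0 0 -50 0"

```text
time: 5.05
tool_pos: [0.0401, -0.0727, 1.0579]
orientation: [[0.936, 0.351, 0.027], [0.302, -0.761, -0.574], [-0.181, 0.545, -0.819]]
contact_force: [0.8, 0.8, 0.2]
gripper_width: 0.0856
gripper_force: 0.0
```

```bash
python3 -c "
from h import *
st()"
```

```text
time 5.05
joint_pos [-0.926  -0.1673  0.0557 -0.7039  2.6188 -0.4465]
tool_pos [ 0.0401 -0.0727  1.0579]
orientation [[ 0.9358  0.3514  0.0271]
 [ 0.3025 -0.7612 -0.5736]
 [-0.181   0.545  -0.8187]]
contact_force [0.7711 0.787  0.1886]
gripper_width 0.08563072636697605
gripper_force 0.0
```

Request:
play_rows --pt "-30 -11 -30 0" --pt "-30 -11 -30 0" --pt "0 0 -50 0" --pt "0 0 -50 0"

```text
time: 5.45
tool_pos: [-0.0435, -0.0126, 1.0555]
orientation: [[0.937, 0.348, 0.02], [0.289, -0.743, -0.604], [-0.195, 0.572, -0.797]]
contact_force: [-0.3, -0.8, -0.6]
gripper_width: 0.0856
gripper_force: 0.0
```

```bash
python3 -c "
from h import *
st()"
```

```text
time 5.45
joint_pos [-0.7541 -0.2574  0.056  -1.0227  2.6188 -0.6155]
tool_pos [-0.0435 -0.0126  1.0555]
orientation [[ 0.9372  0.3482  0.0203]
 [ 0.2891 -0.7429 -0.6038]
 [-0.1952  0.5717 -0.7969]]
contact_force [-0.2596 -0.8221 -0.6169]
gripper_width 0.085606434342778
gripper_force 0.0
```

Request:
play_rows --pt "-17 16 34 0" --pt "-17 16 34 0" --pt "-17 16 34 0" --pt "-17 16 34 0" --pt "-17 16 34 0" --pt "-17 16 34 0" --pt "-17 16 34 0" --pt "-17 16 34 0" --pt "0 0 0 0"

```text
time: 6.35
tool_pos: [-0.0132, -0.0999, 0.9244]
orientation: [[0.937, 0.348, 0.007], [0.257, -0.678, -0.689], [-0.235, 0.647, -0.725]]
contact_force: [0.5, -0.2, -0.2]
gripper_width: 0.085
gripper_force: 0.0
```

```bash
python3 -c "
from h import *
st()"
```

```text
time 6.35
joint_pos [-0.3147 -0.7435  1.0023 -1.0228  2.2714 -0.0252]
tool_pos [-0.0132 -0.0999  0.9244]
orientation [[ 0.9374  0.3482  0.0072]
 [ 0.2571 -0.678  -0.6886]
 [-0.2349  0.6473 -0.7251]]
contact_force [ 0.4678 -0.1913 -0.1879]
gripper_width 0.08504722820951834
gripper_force 0.0
```

```bash
cat > kin.py <<'E'
import numpy as np
from scipy.spatial.transform import Rotation as R
from scipy.optimize import least_squares
D=[([-1.287,.0533,1.6142,0,1.476,-.119],[.2448,-.5745,.2442],[[.92,.392,-.0005],[.392,-.92,.0018],[.0002,-.0019,-1]]),
([-1.6982,-.0435,1.3822,0,1.8039,-.4801],[-.0022,-.6014,.4457],[[.9384,.3455,.0001],[.3455,-.9384,.0009],[.0004,-.0008,-1]]),
([-1.7079,.4353,.0616,.0089,2.6173,-.4818],[-.0021,-.567,.8498],[[.9385,.3452,.0007],[.3451,-.9382,-.0278],[-.009,.0263,-.9996]]),
([-1.8326,.0741,.0559,.1343,2.619,-.4841],[.0096,-.3193,1.0104],[[.9359,.3508,-.0333],[.3123,-.8696,-.3825],[-.1631,.3476,-.9234]]),
([-.926,-.1673,.0557,-.7039,2.6188,-.4465],[.0401,-.0727,1.0579],[[.9358,.3514,.0271],[.3025,-.7612,-.5736],[-.181,.545,-.8187]]),
([-1.0071,.037,.0577,-.5101,2.619,-.2936],[.148,-.2165,1.0223],[[.9345,.3555,-.0181],[.3142,-.8477,-.4275],[-.1673,.3938,-.9038]]),
([-.7541,-.2574,.056,-1.0227,2.6188,-.6155],[-.0435,-.0126,1.0555],[[.9372,.3482,.0203],[.2891,-.7429,-.6038],[-.1952,.5717,-.7969]]),
([-.3147,-.7435,1.0023,-1.0228,2.2714,-.0252],[-.0132,-.0999,.9244],[[.9374,.3482,.0072],[.2571,-.678,-.6886],[-.2349,.6473,-.7251]])]
def rots(q):
    e=lambda a,t:R.from_euler(a,t).as_matrix()
    A=e('z',q[0]);B=A@e('y',q[1]);C=B@e('y',q[2]);F=C@e('z',q[3]);G=F@e('y',q[4]);H=G@e('z',q[5]);return A,B,C,F,G,H
def pos(q,p):
    A,B,C,F,G,H=rots(q); return A@np.array(p[0:3])+B@np.array([p[3],0,p[4]])+C@np.array([p[5],0,p[6]])+F@np.array([0,p[7],0])+G@np.array([p[8],0,p[9]])
f=least_squares(lambda p:np.concatenate([pos(q,p)-x for q,x,_ in D]+[1e-4*p]),np.ones(10)*.1)
P=f.x
OFF=np.mean([ (rots(q)[5].T@np.array(o)) for q,_,o in D],axis=0)
LO=np.array([-3.01,-1.01,.06,-1.02,.09,-3.14]);HI=np.array([3.01,2.22,2.58,4.17,2.62,3.14])
def fk(q): return pos(q,P), rots(q)[5]@OFF
def ik(x,Rm,q0,n=1,lim=1):
    best=None
    for i in range(n):
        s=np.array(q0) if i==0 else np.random.default_rng(i).uniform(LO,HI)
        r=least_squares(lambda q:np.concatenate([(fk(q)[0]-x)*5,(fk(q)[1]-Rm).ravel()]),np.clip(s,LO+1e-3,HI-1e-3),bounds=(LO,HI))
        if best is None or r.cost<best.cost: best=r
    return best.x,best.cost
def tool(az=-90.3,dep=50,roll=0):
    """tool z along slope; tool y along slope normal (roll=0)"""
    a=np.radians(az);d=np.radians(dep);h=np.array([np.cos(a),np.sin(a),0]);z=h*np.cos(d)-[0,0,np.sin(d)];y=h*np.sin(d)+np.array([0,0,np.cos(d)])
    return np.c_[np.cross(y,z),y,z]@R.from_euler('z',roll).as_matrix()
E
python3 - <<'E'
from kin import *
np.set_printoptions(precision=3,suppress=True)
print(P,OFF); print([np.linalg.norm(pos(q,P)-x).round(4) for q,x,_ in D]); print([np.abs(rots(q)[5]@OFF-np.array(o)).max().round(4) for q,_,o in D])
mid=np.array([.5555,-.1707,.1]); T=tool()
for roll in (0,np.pi):
  for back in (.03,.05,.2):
    x=mid-T[:,2]*back
    print(roll,back,*ik(x,tool(roll=roll),[-.3,.5,1.5,-.8,1.3,0],12))
E
```

```text
[ 0.     0.074  0.238 -0.     0.426  0.096  0.61   0.    -0.     0.266] [[-0. -1. -0.]
 [ 1. -0. -0.]
 [ 0.  0.  1.]]
[np.float64(0.0), np.float64(0.0001), np.float64(0.0), np.float64(0.0001), np.float64(0.0), np.float64(0.0001), np.float64(0.0), np.float64(0.0)]
[np.float64(0.0), np.float64(0.0001), np.float64(0.0001), np.float64(0.0001), np.float64(0.0001), np.float64(0.0), np.float64(0.0001), np.float64(0.0001)]
0 0.03 [-0.099  0.081  1.911 -0.759  1.194  1.785] 1.8060599267566472e-10
0 0.05 [-0.076  0.06   1.903 -0.749  1.229  1.781] 1.8060599267852338e-10
0 0.2 [ 0.097 -0.034  1.792 -0.696  1.492  1.769] 1.8060599267654197e-10
3.141592653589793 0.03 [-0.099  0.081  1.911 -0.759  1.194 -1.357] 1.8060599267919353e-10
3.141592653589793 0.05 [-0.076  0.06   1.903 -0.749  1.229 -1.361] 1.8060599267699615e-10
3.141592653589793 0.2 [ 0.097 -0.034  1.792 -0.696  1.492 -1.373] 1.806059926751083e-10
```

```bash
cat >> kin.py <<'E'
VM=.07*np.array([2.57,2.57,3.14,3.14,3.14,3.14])
def rv(Ra,Rb): return R.from_matrix(Ra@Rb.T).as_rotvec()
def sim(q,rows,w,keep=False):
    q=np.array(q,float); x,o=fk(q)
    for r in rows:
        if not keep: x,o=fk(q)
        x=x+o@np.array(r[:3])/1000; o=o@R.from_euler('z',r[3]).as_matrix()
        lo=np.maximum(LO-.004,q-VM);hi=np.minimum(HI+.004,q+VM)
        s=least_squares(lambda u:np.concatenate([(fk(u)[0]-x),w*rv(fk(u)[1],o)]),np.clip(q,lo+1e-6,hi-1e-6),bounds=(lo,hi))
        q=s.x
    return q
E
python3 - <<'E'
from kin import *
np.set_printoptions(precision=3,suppress=True)
tests=[(D[6][0],[[-17,16,34,0]]*8,D[7][0]),(D[4][0],[[-30,-11,-30,0]]*2+[[0,0,-50,0]]*2,D[6][0]),([-1.7372,.2899,.055,.0342,2.619,-.4878],[[0,0,-50,0]]*8,D[3][0])]
for w in (.05,.1,.2,.4,1):
  print(w)
  for a,r,b in tests: print('  ',sim(a,r,w),np.array(b))
E
```

```text
0.05
   [ 0.663 -1.014  0.956 -1.024  1.626 -0.026] [-0.315 -0.744  1.002 -1.023  2.271 -0.025]
   [-1.201 -0.408  0.056 -0.413  2.228 -0.477] [-0.754 -0.257  0.056 -1.023  2.619 -0.616]
   [-2.046 -0.193  0.056  0.194  2.023 -0.476] [-1.833  0.074  0.056  0.134  2.619 -0.484]
0.1
   [-1.099 -0.705  1.062 -1.017  1.521 -0.145] [-0.315 -0.744  1.002 -1.023  2.271 -0.025]
   [-1.17  -0.391  0.056 -0.446  2.292 -0.481] [-0.754 -0.257  0.056 -1.023  2.619 -0.616]
   [-1.992 -0.172  0.056  0.175  2.08  -0.477] [-1.833  0.074  0.056  0.134  2.619 -0.484]
0.2
   [-0.645 -0.772  1.059 -1.024  1.799 -0.165] [-0.315 -0.744  1.002 -1.023  2.271 -0.025]
   [-1.079 -0.34   0.056 -0.574  2.457 -0.509] [-0.754 -0.257  0.056 -1.023  2.619 -0.616]
   [-2.352 -0.125  0.056  0.66   2.304 -0.414] [-1.833  0.074  0.056  0.134  2.619 -0.484]
0.4
   [-0.396 -0.747  1.003 -1.024  2.144 -0.08 ] [-0.315 -0.744  1.002 -1.023  2.271 -0.025]
   [-0.997 -0.29   0.056 -0.725  2.612 -0.56 ] [-0.754 -0.257  0.056 -1.023  2.619 -0.616]
   [-1.999  0.012  0.056  0.347  2.624 -0.442] [-1.833  0.074  0.056  0.134  2.619 -0.484]
1
   [-0.266 -0.731  0.987 -1.024  2.341  0.01 ] [-0.315 -0.744  1.002 -1.023  2.271 -0.025]
   [-0.785 -0.252  0.064 -0.958  2.624 -0.581] [-0.754 -0.257  0.056 -1.023  2.619 -0.616]
   [-1.794  0.037  0.207  0.074  2.624 -0.506] [-1.833  0.074  0.056  0.134  2.619 -0.484]
```

```bash
python3 - <<'E'
from kin import *
np.set_printoptions(precision=3,suppress=True)
zd=tool()[:,2]; q0=np.array(D[7][0]); rng=np.random.default_rng(0)
err=lambda q:np.degrees(np.arccos(np.clip(fk(q)[1][:,2]@zd,-1,1)))
print(err(q0))
dirs=np.vstack([np.eye(3),-np.eye(3),rng.normal(size=(30,3))]); out=[]
for d in dirs:
    d=d/np.linalg.norm(d); q=q0
    for n in range(1,15):
        o=fk(q)[1]; q=sim(q,[list(45*(o.T@d))+[0]],.7)   # d is world direction
        p=fk(q)[0]
        if p[2]<.3 or p[0]<-.15: break
        out.append((err(q),n,d,fk(q)[1][:,2],p,q))
out.sort(key=lambda t:t[0])
for t in out[:10]: print(*t)
E
```

```text
3.568784967005358
1.4235455688575358 7 [-0. -0. -1.] [-0.02  -0.657 -0.754] [ 0.069 -0.094  0.694] [ 0.073 -1.014  1.657 -1.024  2.271  0.516]
1.5360933271698876 8 [-0.481 -0.287 -0.829] [-0.022 -0.657 -0.753] [-0.031 -0.093  0.791] [-0.212 -1.014  1.403 -1.024  2.282  0.135]
1.5401765051419758 9 [-0.481 -0.287 -0.829] [-0.029 -0.65  -0.76 ] [-0.026 -0.093  0.785] [-0.198 -1.014  1.419 -1.024  2.29   0.155]
1.5420144384655465 6 [-0. -0. -1.] [-0.013 -0.662 -0.75 ] [ 0.049 -0.102  0.722] [-0.005 -1.014  1.594 -1.024  2.255  0.415]
1.6545927229262647 8 [-0. -0. -1.] [-0.028 -0.654 -0.756] [ 0.087 -0.083  0.663] [ 0.164 -1.014  1.723 -1.024  2.293  0.627]
1.8190660656204434 7 [-0.481 -0.287 -0.829] [-0.016 -0.665 -0.747] [-0.036 -0.093  0.798] [-0.225 -1.014  1.389 -1.024  2.274  0.116]
1.8265688316316526 10 [-0.481 -0.287 -0.829] [-0.035 -0.643 -0.765] [-0.021 -0.093  0.777] [-0.184 -1.014  1.435 -1.024  2.298  0.177]
2.001014710534504 5 [-0. -0. -1.] [-0.006 -0.669 -0.743] [ 0.028 -0.105  0.747] [-0.073 -1.014  1.535 -1.024  2.244  0.326]
2.0629228699078275 9 [-0. -0. -1.] [-0.036 -0.655 -0.755] [ 0.101 -0.069  0.631] [ 0.249 -1.014  1.789 -1.015  2.314  0.739]
2.2869708871822736 6 [-0.481 -0.287 -0.829] [-0.01  -0.672 -0.74 ] [-0.041 -0.093  0.804] [-0.236 -1.014  1.374 -1.024  2.266  0.098]
```

Request:
play_rows --pt "10.5 -29 32.5 0" --pt "10.5 -29 32.5 0" --pt "10.5 -29 32.5 0" --pt "10.5 -29 32.5 0" --pt "10.5 -29 32.5 0" --pt "10.5 -29 32.5 0"

```text
time: 6.95
tool_pos: [0.0479, -0.0993, 0.7234]
orientation: [[0.938, 0.345, -0.017], [0.251, -0.714, -0.654], [-0.238, 0.609, -0.757]]
contact_force: [0.2, -0.1, 0.7]
gripper_width: 0.0857
gripper_force: 0.0
```

```bash
python3 -c "
from h import *
st()"
```

```text
time 6.95
joint_pos [ 0.001  -1.008   1.5855 -1.0233  2.27    0.4214]
tool_pos [ 0.0479 -0.0993  0.7234]
orientation [[ 0.9383  0.3454 -0.0169]
 [ 0.2511 -0.714  -0.6535]
 [-0.2378  0.609  -0.7567]]
contact_force [ 0.1581 -0.1493  0.6581]
gripper_width 0.08573124995097832
gripper_force 0.0
```

```bash
python3 - <<'E'
from kin import *
np.set_printoptions(precision=4,suppress=True)
zd=tool(-90.25)[:,2]; q0=np.array([.001,-1.008,1.5855,-1.0233,2.27,.4214]); rng=np.random.default_rng(1)
err=lambda q:np.degrees(np.arccos(np.clip(fk(q)[1][:,2]@zd,-1,1)))
print(err(q0)); out=[]
dirs=np.vstack([np.eye(3),-np.eye(3),rng.normal(size=(50,3))])
for d in dirs:
    d=d/np.linalg.norm(d); q=q0
    for n in range(1,6):
        o=fk(q)[1]; q=sim(q,[list(40*(o.T@d))+[0]],.7)
        out.append((err(q),n,d,40*(fk(q0)[1].T@d),fk(q)[1][:,2],fk(q)[0]))
out.sort(key=lambda t:t[0])
for t in out[:6]: print(*t)
E
```

```text
1.139074678974489
0.41917695401189636 5 [0.4733 0.0457 0.8797] [  9.8509  26.6616 -28.1443] [-0.0104 -0.6438 -0.7651] [ 0.1444 -0.1091  0.8957]
0.5808319168516137 1 [0.5311 0.7972 0.287 ] [ 25.2111  -8.4381 -29.8862] [-0.013  -0.641  -0.7674] [ 0.0749 -0.0897  0.7318]
0.5881459758318984 2 [-0.09    0.4793  0.873 ] [ -6.8689   6.3309 -38.8941] [-0.0119 -0.6386 -0.7695] [ 0.0419 -0.0979  0.7911]
0.5924420455368741 1 [0.3635 0.8643 0.3476] [ 19.0186 -11.1954 -33.3609] [-0.0126 -0.6396 -0.7686] [ 0.0683 -0.0909  0.7342]
0.5949532289890345 1 [-0.0016  0.6892  0.7245] [ -0.0317  -2.0608 -39.947 ] [-0.0135 -0.6427 -0.766 ] [ 0.0503 -0.0965  0.7505]
0.5998985045942753 1 [-0.1658  0.7784  0.6055] [ -4.1643  -9.774  -38.5636] [-0.0135 -0.6416 -0.7669] [ 0.0436 -0.0965  0.7458]
```

Request:
play_rows --pt "10 26.5 -28 0" --pt "10 26.5 -28 0" --pt "10 26.5 -28 0" --pt "10 26.5 -28 0" --pt "10 26.5 -28 0"

```text
time: 7.45
tool_pos: [0.1446, -0.108, 0.897]
orientation: [[0.938, 0.346, -0.008], [0.261, -0.721, -0.642], [-0.228, 0.6, -0.767]]
contact_force: [-0.8, 0.5, 1.0]
gripper_width: 0.0855
gripper_force: 0.0
```

```bash
python3 -c "
from h import *
st()"
```

```text
time 7.45
joint_pos [-0.0826 -0.5489  1.023  -1.0232  2.2941  0.29  ]
tool_pos [ 0.1446 -0.108   0.897 ]
orientation [[ 0.9381  0.3462 -0.0079]
 [ 0.2608 -0.7214 -0.6415]
 [-0.2278  0.5998 -0.767 ]]
contact_force [-0.7522  0.481   1.0018]
gripper_width 0.08549341743514878
gripper_force 0.0
```

```bash
cat > go.py <<'E'
import sys
from kin import *
from h import ctrl
np.set_printoptions(precision=4,suppress=True)
def cur():
    o=ctrl.get_obs(); return o["tool_pos"],o["orientation"],o["joint_pos"]
E
python3 - <<'E'
from go import *
x,o,q=cur(); o1=o@R.from_euler('z',.353).as_matrix(); print(o1)
mid=np.array([.5555,-.1707,.1]); t=mid-.25*o1[:,2]; d=o1.T@(t-x)*1000; print(t,d)
rows=[[0,0,0,.118]]*2+[[0,0,0,.117]]+[list(d/20)+[0]]*20
for i in (3,5,8,12,16,20,23):
    s=sim(q,rows[:i],.7); print(i,s,fk(s)[0],fk(s)[1][:,2])
E
```

```text
[[ 1.      0.0005 -0.0079]
 [-0.0047 -0.7671 -0.6415]
 [-0.0064  0.6416 -0.767 ]]
[ 0.5575 -0.0103  0.2918] [ 416.251  -463.0771  398.3059]
3 [-0.0826 -0.5489  1.0231 -1.0232  2.2941  0.643 ] [ 0.1446 -0.1081  0.897 ] [-0.008  -0.6416 -0.767 ]
5 [-0.0113 -0.5908  1.1939 -0.9756  2.2551  0.8112] [ 0.1859 -0.0983  0.8365] [-0.008  -0.6416 -0.767 ]
8 [ 0.0497 -0.6137  1.4008 -0.8933  2.1769  1.0255] [ 0.2478 -0.0836  0.7457] [-0.008  -0.6416 -0.767 ]
12 [ 0.0951 -0.5726  1.6027 -0.7979  2.0419  1.265 ] [ 0.3304 -0.0641  0.6247] [-0.008  -0.6416 -0.767 ]
16 [ 0.1223 -0.4467  1.7243 -0.7307  1.8799  1.4695] [ 0.413  -0.0446  0.5036] [-0.008  -0.6416 -0.767 ]
20 [ 0.1405 -0.2385  1.761  -0.6944  1.7058  1.6474] [ 0.4955 -0.025   0.3825] [-0.008  -0.6416 -0.767 ]
23 [ 0.1506 -0.0391  1.731  -0.6856  1.5814  1.7633] [ 0.5575 -0.0104  0.2917] [-0.008  -0.6416 -0.767 ]
```

Request:
play_rows --pt "0 0 0 0.118" --pt "0 0 0 0.118" --pt "0 0 0 0.117" --pt "20.8 -23.2 19.9 0" --pt "20.8 -23.2 19.9 0" --pt "20.8 -23.2 19.9 0" --pt "20.8 -23.2 19.9 0" --pt "20.8 -23.2 19.9 0" --pt "20.8 -23.2 19.9 0" --pt "20.8 -23.2 19.9 0" --pt "20.8 -23.2 19.9 0" --pt "20.8 -23.2 19.9 0" --pt "20.8 -23.2 19.9 0"

```text
time: 8.75
tool_pos: [0.3511, -0.0587, 0.5914]
orientation: [[1.0, 0.001, -0.009], [-0.005, -0.767, -0.642], [-0.007, 0.642, -0.767]]
contact_force: [-0.4, 0.3, -0.1]
gripper_width: 0.0853
gripper_force: 0.0
```

Request:
play_rows --pt "20.8 -23.2 19.9 0" --pt "20.8 -23.2 19.9 0" --pt "20.8 -23.2 19.9 0" --pt "20.8 -23.2 19.9 0" --pt "20.8 -23.2 19.9 0" --pt "20.8 -23.2 19.9 0" --pt "20.8 -23.2 19.9 0" --pt "20.8 -23.2 19.9 0" --pt "20.8 -23.2 19.9 0" --pt "20.8 -23.2 19.9 0" --pt "0 0 0 0" --pt "0 0 0 0"

```text
time: 9.95
tool_pos: [0.5564, -0.0096, 0.2893]
orientation: [[1.0, 0.002, -0.01], [-0.005, -0.766, -0.643], [-0.009, 0.643, -0.766]]
contact_force: [-0.3, -1.2, 1.3]
gripper_width: 0.0854
gripper_force: 0.0
```

```bash
python3 - <<'E'
from h import *
st(); c=get_calibration("wrist"); im=snapshot("wrist"); cv2.imwrite("pics/w2.png",im[:,:,::-1]); np.savez("w2.npz",**c)
E
```

```text
time 9.95
joint_pos [ 0.1525 -0.0379  1.7343 -0.6864  1.5814  1.766 ]
tool_pos [ 0.5564 -0.0096  0.2893]
orientation [[ 0.9999  0.0021 -0.0099]
 [-0.0048 -0.7661 -0.6427]
 [-0.0089  0.6427 -0.7661]]
contact_force [-0.2659 -1.1871  1.2921]
gripper_width 0.08542726203985909
gripper_force 0.0
```

View pics/w2.png

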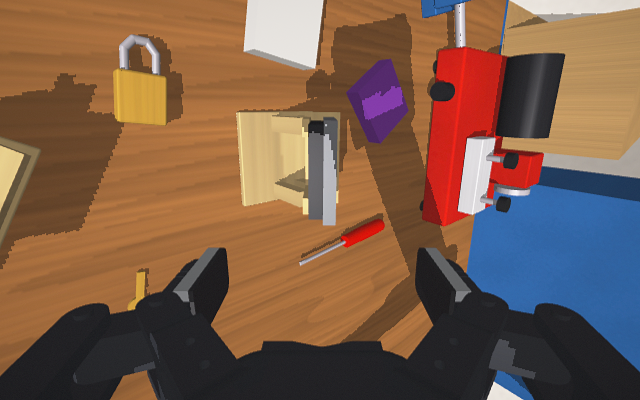

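```bash
python3 - <<'E'
from h import *
im=cv2.imread("pics/w2.png"); c=dict(np.load("w2.npz"))
for r in (140,170,200): print(r,[(u,*im[r,u]) for u in range(300,344,2)])
for u in (330,): print(u,[(r,*im[r,u]) for r in list(range(112,126,1))+list(range(216,230,1))])
cv2.imwrite("pics/crop2.png",cv2.resize(im[100:240,260:400],(560,560),interpolation=0))
E
```

```text
140 [(300, np.uint8(137), np.uint8(201), np.uint8(227)), (302, np.uint8(135), np.uint8(199), np.uint8(225)), (304, np.uint8(133), np.uint8(196), np.uint8(223)), (306, np.uint8(162), np.uint8(228), np.uint8(245)), (308, np.uint8(107), np.uint8(112), np.uint8(122)), (310, np.uint8(105), np.uint8(103), np.uint8(103)), (312, np.uint8(104), np.uint8(101), np.uint8(102)), (314, np.uint8(103), np.uint8(101), np.uint8(102)), (316, np.uint8(102), np.uint8(98), np.uint8(102)), (318, np.uint8(103), np.uint8(99), np.uint8(100)), (320, np.uint8(102), np.uint8(98), np.uint8(101)), (322, np.uint8(97), np.uint8(94), np.uint8(96)), (324, np.uint8(194), np.uint8(187), np.uint8(187)), (326, np.uint8(191), np.uint8(186), np.uint8(185)), (328, np.uint8(193), np.uint8(186), np.uint8(185)), (330, np.uint8(185), np.uint8(178), np.uint8(179)), (332, np.uint8(91), np.uint8(87), np.uint8(86)), (334, np.uint8(92), np.uint8(88), np.uint8(88)), (336, np.uint8(93), np.uint8(87), np.uint8(85)), (338, np.uint8(90), np.uint8(127), np.uint8(149)), (340, np.uint8(45), np.uint8(74), np.uint8(108)), (342, np.uint8(44), n
[... 3032 characters left out ...]
.uint8(181), np.uint8(180)), (217, np.uint8(188), np.uint8(181), np.uint8(180)), (218, np.uint8(187), np.uint8(181), np.uint8(180)), (219, np.uint8(186), np.uint8(181), np.uint8(180)), (220, np.uint8(185), np.uint8(182), np.uint8(180)), (221, np.uint8(186), np.uint8(180), np.uint8(180)), (222, np.uint8(185), np.uint8(179), np.uint8(179)), (223, np.uint8(188), np.uint8(180), np.uint8(180)), (224, np.uint8(193), np.uint8(183), np.uint8(179)), (225, np.uint8(124), np.uint8(143), np.uint8(179)), (226, np.uint8(70), np.uint8(121), np.uint8(181)), (227, np.uint8(63), np.uint8(116), np.uint8(176)), (228, np.uint8(61), np.uint8(112), np.uint8(170)), (229, np.uint8(64), np.uint8(110), np.uint8(167))]
```

View pics/crop2.png

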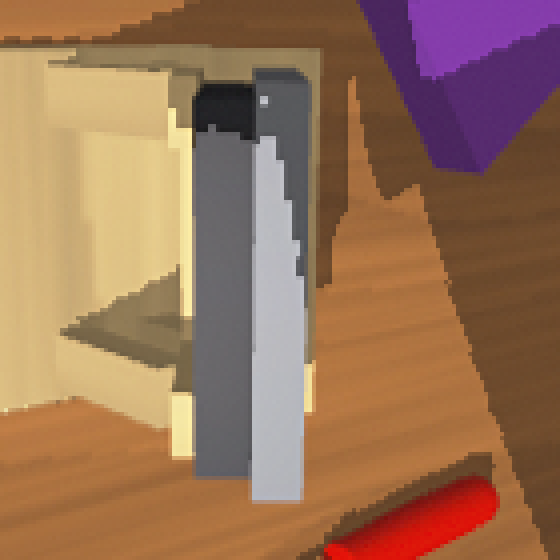

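```bash
python3 - <<'E'
from h import *
c=dict(np.load("w2.npz")); o=ctrl.get_obs(); T=o["orientation"]; x=o["tool_pos"]
E=c["extrinsics"]; print("cam in tool",T.T@(E[:3,3]-x)); print(T.T@E[:3,:3])
def hit(p,dz):
    a,d=ray(c,p); a=T.T@(a-x); d=T.T@d; return a+d*(dz-a[2])/d[2]
for n,p,z in [("lidU top",(323.2,117.2),.199),("lidU bot",(322.9,225.3),.199),("lidout bot",(335.7,225.3),.199),("lidout top",(337,117.2),.199),("base bot",(308.3,219.3),.2035),("base top",(308.2,121),.2035)]: print(n,hit(p,z)*1000)
E
```

```text
cam in tool [ 0.0694 -0.0022 -0.1272]
[[ 0.0023 -0.9609 -0.2767]
 [ 1.      0.0021  0.0013]
 [-0.0007 -0.2767  0.9609]]
lidU top [ 58.2222  -0.344  199.    ]
lidU bot [-57.3321  -0.239  199.    ]
lidout bot [-57.3027  13.8615 199.    ]
lidout top [ 58.2543  13.4631 199.    ]
base bot [-51.9949 -16.45   203.5   ]
base top [ 54.2809 -15.5672 203.5   ]
```

```bash
python3 - <<'E'
from h import *
from scipy.optimize import least_squares
w=dict(np.load("w2.npz")); t=get_calibration("top"); s=get_calibration("scene")
o=ctrl.get_obs(); T=o["orientation"]; x0=o["tool_pos"]
def tri(obs):
    A=0;b=0
    for c,p in obs:
        a,d=ray(c,p); M=np.eye(3)-np.outer(d,d); A=A+M; b=b+M@a
    return np.linalg.solve(A,b)
A=tri([(t,(375,218)),(w,(337,117.2))]); B=tri([(t,(374.5,280.5)),(w,(335.7,225.3))])
print(A,B,np.linalg.norm(A-B)); 
k=np.pi*50/180; h=np.array([-.004,-1,0]); n=h*np.sin(k)+[0,0,np.cos(k)]; xs=h*np.cos(k)-[0,0,np.sin(k)]; y=np.cross(n,xs)
loc=lambda m,a,b,c: m+a*xs+b*y+c*n
obs=[(t,(375,218),(-51,56,15)),(t,(374.5,280.5),(-51,-56,15)),(t,(403.2,220),(51,56,15)),(t,(403.2,277),(51,-56,15)),
(w,(337,117.2),(-51,56,15)),(w,(335.7,225.3),(-51,-56,15)),(w,(323.1,225.3),(-51,-56,1)),(w,(308.3,219.3),(-46.5,-51.5,-15)),(w,(308.2,121),(-46.5,51.5,-15))]
for sgn in (1,):
  print("y",y)
  f=least_squares(lambda m:np.concatenate([proj(c,loc(m,*(np.array(l)/1000)*[1,1,1]))-p for c,p,l in obs]),[.555,-.17,.1],loss='soft_l1')
  print(f.x,f.cost); print(f.fun.reshape(-1,2))
m=f.x; print("mid in tool",T.T@(m-x0))
for l in [(-51,-56),(-51,56),(51,-56),(51,56)]: print(l,(proj(s,loc(m,l[0]/1e3,l[1]/1e3,.015))-[190,170])/.3)
E
```

```text
[ 0.6122 -0.1511  0.1431] [ 0.4987 -0.1491  0.1469] 0.11362691989436555
y [ 1.    -0.004  0.   ]
[ 0.5553 -0.1697  0.0985] 6.7259565240386845
[[-1.0423 -0.1699]
 [-0.863   0.3474]
 [-0.3566 -0.4393]
 [-0.3915  0.5496]
 [ 0.8055  2.1711]
 [ 0.0679 -1.5161]
 [-0.0229 -1.5828]
 [ 0.4064 -0.9103]
 [-0.0757  2.5283]]
mid in tool [ 0.0004 -0.0008  0.2507]
(-51, -56) [172.7084  44.5619]
(-51, 56) [280.3332 144.2147]
(51, -56) [106.5977 177.245 ]
(51, 56) [206.3041 282.2374]
```

The picture shows the upper edge face at (308–336, 117–225), centred between the fingers and aligned with the tool: the centre is at tool (0, −1, 251) mm. I'll approach along the slope with a partly closed claw.

Request:
play_rows --claw 0.62 --pt "0 -1 25 0" --pt "0 0 25 0" --pt "0 0 25 0" --pt "0 0 25 0" --pt "0 0 25 0" --pt "0 0 25 0" --pt "0 0 10 0" --pt "0 0 0 0"

```text
time: 10.8
tool_pos: [0.5551, -0.1109, 0.1677]
orientation: [[1.0, 0.0, -0.006], [-0.004, -0.767, -0.642], [-0.005, 0.642, -0.767]]
contact_force: [0.5, 0.5, 1.3]
gripper_width: 0.053
gripper_force: 0.0
```

```bash
python3 - <<'E'
from h import *
st(); im=snapshot("wrist"); cv2.imwrite("pics/w3.png",im[:,:,::-1])
E
```

```text
time 10.8
joint_pos [-0.0262  0.0273  1.8823 -0.7286  1.3028  1.7736]
tool_pos [ 0.5551 -0.1109  0.1677]
orientation [[ 1.      0.0003 -0.0063]
 [-0.0038 -0.7666 -0.6421]
 [-0.005   0.6421 -0.7666]]
contact_force [0.4655 0.4597 1.3173]
gripper_width 0.05302969669587393
gripper_force 0.0
```

View pics/w3.png

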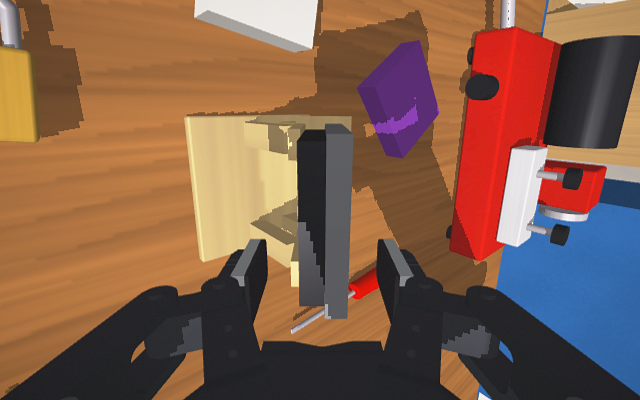

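The case edge (298–352) sits centred between the fingers (265 and 378). I'll advance 60 mm more, then close.

Request:
play_rows --pt "0 0 15 0" --pt "0 0 15 0" --pt "0 0 15 0" --pt "0 0 10 0" --pt "0 0 5 0" --pt "0 0 0 0"

```text
time: 11.45
tool_pos: [0.5545, -0.1489, 0.1199]
orientation: [[1.0, 0.003, -0.007], [-0.003, -0.767, -0.642], [-0.007, 0.642, -0.767]]
contact_force: [0.3, -0.2, 0.8]
gripper_width: 0.0531
gripper_force: 0.0
```

Request:
play_rows --claw 0.0 --pt "0 0 0 0" --pt "0 0 0 0" --pt "0 0 0 0" --pt "0 0 0 0" --pt "0 0 0 0" --pt "0 0 0 0" --pt "0 0 0 0"

```text
time: 12.15
tool_pos: [0.556, -0.1492, 0.123]
orientation: [[1.0, 0.0, -0.004], [-0.002, -0.765, -0.644], [-0.003, 0.644, -0.765]]
contact_force: [-2.5, -3.8, 5.8]
gripper_width: 0.0294
gripper_force: 59.9
```

Request:
play_rows --pt "0 0 -3 0" --pt "0 0 -7 0" --pt "0 0 -10 0" --pt "0 0 -10 0" --pt "0 0 -15 0" --pt "0 0 -15 0" --pt "0 0 -15 0" --pt "0 0 -15 0" --pt "0 0 -15 0" --pt "0 0 -15 0" --pt "0 0 -15 0" --pt "0 0 -10 0" --pt "0 0 -5 0" --pt "0 0 0 0"

```text
time: 13.55
tool_pos: [0.5563, -0.0517, 0.2366]
orientation: [[1.0, 0.002, -0.004], [-0.001, -0.767, -0.642], [-0.004, 0.642, -0.767]]
contact_force: [-1.0, 0.0, -2.3]
gripper_width: 0.0293
gripper_force: 60.9
```

```bash
python3 - <<'E'
from h import *
st(); a=snapshot("wrist"); b=snapshot("scene"); cv2.imwrite("pics/ws.png",np.vstack([a[100:400],cv2.resize(b[110:260,130:450],(640,300))])[:,:,::-1])
E
```

```text
time 13.55
joint_pos [ 0.0793 -0.0238  1.8104 -0.6991  1.4602  1.7683]
tool_pos [ 0.5563 -0.0517  0.2366]
orientation [[ 1.      0.0019 -0.0043]
 [-0.0013 -0.7667 -0.6419]
 [-0.0045  0.6419 -0.7667]]
contact_force [-0.9539  0.0128 -2.3129]
gripper_width 0.029312510596378714
gripper_force 60.89697003364563
```

View pics/ws.png

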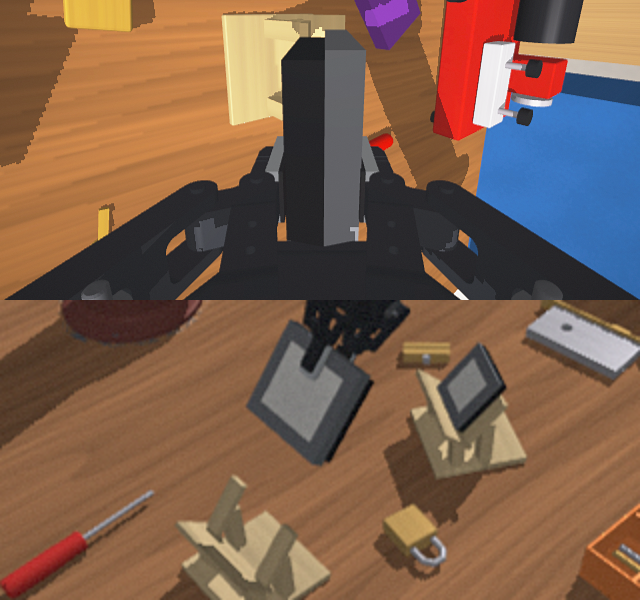

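The case is firmly held: lid and base are together at wrist (283–365, 30–245) and the stand is empty at scene (245,540). Now I'll make the half turn.

Request:
play_rows --pt "0 0 0 -0.05" --pt "0 0 0 -0.1" --pt "0 0 0 -0.14" --pt "0 0 0 -0.14" --pt "0 0 0 -0.14" --pt "0 0 0 -0.14" --pt "0 0 0 -0.14" --pt "0 0 0 -0.14" --pt "0 0 0 -0.14" --pt "0 0 0 -0.14" --pt "0 0 0 -0.14" --pt "0 0 0 -0.14" --pt "0 0 0 -0.14" --pt "0 0 0 -0.14" --pt "0 0 0 -0.14" --pt "0 0 0 -0.14" --pt "0 0 0 -0.14" --pt "0 0 0 -0.14" --pt "0 0 0 -0.14" --pt "0 0 0 -0.14"

```text
time: 15.65
tool_pos: [0.5555, -0.0526, 0.235]
orientation: [[-0.895, 0.447, -0.007], [0.347, 0.684, -0.642], [-0.282, -0.577, -0.767]]
contact_force: [0.6, 0.8, -1.9]
gripper_width: 0.0288
gripper_force: 60.7
```

Request:
play_rows --pt "0 0 0 -0.14" --pt "0 0 0 -0.14" --pt "0 0 0 -0.12" --pt "0 0 0 -0.0716" --pt "0 0 0 0" --pt "0 0 0 0"

```text
time: 16.25
tool_pos: [0.5556, -0.0525, 0.2354]
orientation: [[-1.0, -0.001, -0.007], [0.004, 0.767, -0.642], [0.006, -0.642, -0.767]]
contact_force: [0.6, 0.1, -1.6]
gripper_width: 0.0292
gripper_force: 60.7
```

```bash
python3 - <<'E'
from h import *
o=st(); T=o["orientation"]
print("to seat pose, tool mm", T.T@(np.array([.556,-.1492,.123])-o["tool_pos"])*1000)
E
```

```text
time 16.25
joint_pos [ 0.078  -0.0231  1.812  -0.6992  1.46   -1.3718]
tool_pos [ 0.5556 -0.0525  0.2354]
orientation [[-1.     -0.0008 -0.0066]
 [ 0.0037  0.7666 -0.6421]
 [ 0.0056 -0.6421 -0.7666]]
contact_force [ 0.6204  0.1462 -1.6419]
gripper_width 0.029242810876612763
gripper_force 60.70824980735779
to seat pose, tool mm [ -1.3442  -1.9979 148.2284]
```

Request:
play_rows --pt "0 -3.5 5 0" --pt "0 0 15 0" --pt "0 0 15 0" --pt "0 0 15 0" --pt "0 0 15 0" --pt "0 0 15 0" --pt "0 0 15 0" --pt "0 0 15 0" --pt "0 0 10 0" --pt "0 0 10 0" --pt "0 0 5 0" --pt "0 0 5 0" --pt "0 0 0 0" --pt "0 0 0 0"

```text
time: 17.65
tool_pos: [0.5555, -0.1446, 0.1312]
orientation: [[-1.0, -0.002, -0.005], [0.002, 0.767, -0.642], [0.005, -0.642, -0.767]]
contact_force: [0.6, 0.0, -1.7]
gripper_width: 0.0292
gripper_force: 60.7
```

```bash
python3 - <<'E'
from h import *
o=st(); T=o["orientation"]
print("to seat pose, tool mm", T.T@(np.array([.5548,-.1492,.123])-o["tool_pos"])*1000, "F tool",T.T@o["contact_force"])
E
```

```text
time 17.65
joint_pos [-0.0871  0.0698  1.9066 -0.7521  1.2139 -1.3661]
tool_pos [ 0.5555 -0.1446  0.1312]
orientation [[-1.     -0.0018 -0.0049]
 [ 0.0017  0.7666 -0.6421]
 [ 0.0049 -0.6421 -0.7666]]
contact_force [ 0.5505  0.038  -1.7003]
gripper_width 0.029240764405045132
gripper_force 60.71112513542175
to seat pose, tool mm [0.6075 1.7847 9.2392] F tool [-0.5587  1.1199  1.2764]
```

Request:
play_rows --pt "0.6 0 3 0" --pt "0 0 3 0" --pt "0 0.5 1.5 0" --pt "0 0.5 1 0" --pt "0 0 0 0" --pt "0 0 0 0"

```text
time: 18.25
tool_pos: [0.5547, -0.1497, 0.124]
orientation: [[-1.0, -0.002, -0.005], [0.002, 0.766, -0.643], [0.005, -0.643, -0.766]]
contact_force: [0.5, -2.4, -1.5]
gripper_width: 0.029
gripper_force: 60.9
```

```bash
python3 - <<'E'
from h import *
o=st(); T=o["orientation"]
print("to seat pose, tool mm", T.T@(np.array([.5548,-.1492,.123])-o["tool_pos"])*1000, "F tool",T.T@o["contact_force"])
E
```

```text
time 18.25
joint_pos [-0.0962  0.0784  1.9117 -0.7575  1.1989 -1.3625]
tool_pos [ 0.5547 -0.1497  0.124 ]
orientation [[-1.     -0.0019 -0.0054]
 [ 0.002   0.7662 -0.6426]
 [ 0.0053 -0.6426 -0.7662]]
contact_force [ 0.5152 -2.3888 -1.4775]
gripper_width 0.029040544996003947
gripper_force 60.864282846450806
to seat pose, tool mm [-0.1401  1.0393  0.4133] F tool [-0.5279 -0.8817  2.6644]
```

Request:
play_rows --pt "0 0 0.7 0" --pt "0 0 0.7 0" --pt "0 0 0 0" --pt "0 0 0 0"

```text
time: 18.65
tool_pos: [0.5548, -0.1501, 0.1236]
orientation: [[-1.0, -0.001, -0.005], [0.002, 0.766, -0.642], [0.005, -0.642, -0.766]]
contact_force: [-2.2, 3.8, 5.9]
gripper_width: 0.0291
gripper_force: 62.0
```

```bash
python3 - <<'E'
from h import *
o=ctrl.get_obs(); T=o["orientation"]
print("to seat pose, tool mm", T.T@(np.array([.5548,-.1492,.123])-o["tool_pos"])*1000, "F tool",T.T@o["contact_force"])
E
```

```text
to seat pose, tool mm [-0.0242  1.0538 -0.1169] F tool [ 2.2522 -0.8321 -6.9319]
```

Request:
play_rows --pt "0 0.5 0 0" --pt "0 0.5 0 0" --pt "0 0 0 0"

```text
time: 18.95
tool_pos: [0.5549, -0.1499, 0.1235]
orientation: [[-1.0, -0.001, -0.005], [0.002, 0.765, -0.644], [0.005, -0.644, -0.765]]
contact_force: [-2.9, 1.9, 6.3]
gripper_width: 0.0295
gripper_force: 62.3
```

```bash
python3 - <<'E'
from h import *
o=ctrl.get_obs(); T=o["orientation"]
print("to seat pose, tool mm", T.T@(np.array([.5548,-.1492,.123])-o["tool_pos"])*1000, "F tool",T.T@o["contact_force"], o["torque"])
E
```

```text
to seat pose, tool mm [ 0.0531  0.8277 -0.0369] F tool [ 2.9252 -2.613  -5.9796] [-0.413   0.3522 -0.4611]
```

Both ledge and rails are now in contact. Releasing.

Request:
play_rows --claw 0.5 --pt "0 0 0 0" --pt "0 0 0 0" --pt "0 0 0 0" --pt "0 0 0 0" --pt "0 0 0 0" --pt "0 0 0 0"

```text
time: 19.55
tool_pos: [0.5545, -0.1495, 0.1219]
orientation: [[-1.0, -0.002, -0.005], [0.002, 0.767, -0.642], [0.006, -0.642, -0.767]]
contact_force: [-0.6, 0.6, 0.0]
gripper_width: 0.0428
gripper_force: 0.0
```

```bash
python3 - <<'E'
from h import *
st(); a=snapshot("wrist"); b=snapshot("scene"); cv2.imwrite("pics/ws2.png",np.vstack([a[100:400],cv2.resize(b[130:280,150:470],(640,300))])[:,:,::-1])
E
```

```text
time 19.55
joint_pos [-0.0961  0.081   1.9127 -0.7576  1.1963 -1.3604]
tool_pos [ 0.5545 -0.1495  0.1219]
orientation [[-1.     -0.0022 -0.0055]
 [ 0.0019  0.7667 -0.642 ]
 [ 0.0056 -0.642  -0.7667]]
contact_force [-0.5555  0.5663  0.0429]
gripper_width 0.04280995548571531
gripper_force 0.0
```

View pics/ws2.png

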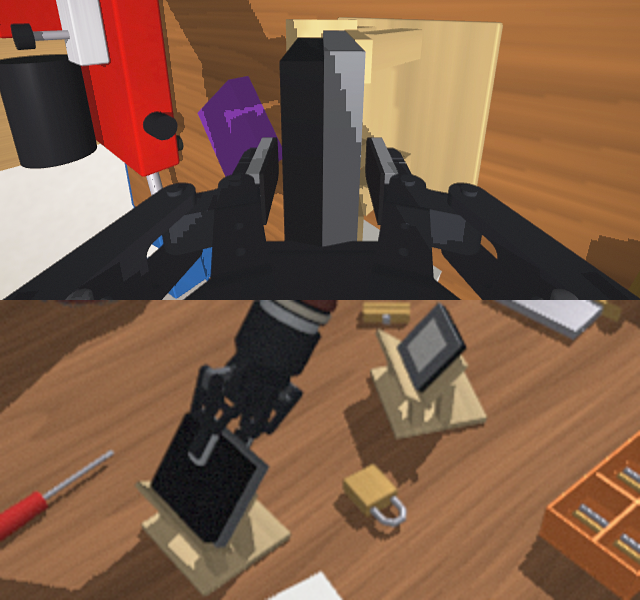

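The black base is now up and the grey lid lies against the rails; the case sits on the ledge (scene 205,480) and both fingers are free. Backing out along the slope.

Request:
play_rows --claw 0.62 --pt "0 0 0 0" --pt "0 0 0 0" --pt "0 0 -5 0" --pt "0 0 -10 0" --pt "0 0 -15 0" --pt "0 0 -20 0" --pt "0 0 -20 0" --pt "0 0 -25 0" --pt "0 0 -25 0" --pt "0 0 -25 0" --pt "0 0 -25 0" --pt "0 0 -25 0" --pt "0 0 -20 0" --pt "0 0 0 0" --pt "0 0 0 0"

```text
time: 21.15
tool_pos: [0.5558, -0.011, 0.2875]
orientation: [[-1.0, -0.002, -0.004], [0.001, 0.767, -0.642], [0.004, -0.642, -0.767]]
contact_force: [0.3, 0.0, -0.2]
gripper_width: 0.053
gripper_force: 0.0
```

```bash
python3 - <<'E'
from h import *
st(); a=snapshot("wrist"); b=snapshot("scene"); t=snapshot("top")
f=lambda i,r,c:cv2.resize(i[r:r+120,c:c+130],(390,360),interpolation=2)
cv2.imwrite("pics/fin.png",np.hstack([f(b,170,190),f(t,190,320)])[:,:,::-1])
E
```

```text
time 21.15
joint_pos [ 0.1504 -0.0428  1.7418 -0.6867  1.5719 -1.3755]
tool_pos [ 0.5558 -0.011   0.2875]
orientation [[-1.     -0.002  -0.0039]
 [ 0.001   0.7669 -0.6418]
 [ 0.0043 -0.6418 -0.7669]]
contact_force [ 0.263   0.0165 -0.2152]
gripper_width 0.053006816747177346
gripper_force 0.0
```

View pics/fin.png

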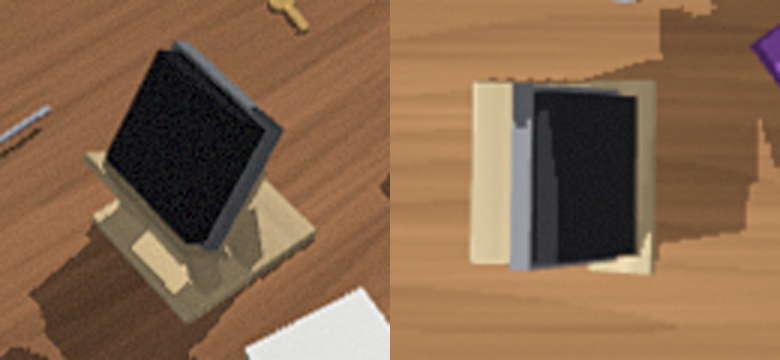

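The case sits square in its stand, with the black base up (scene crop 190,150; top crop 585,180) and the grey lid underneath and still closed. It rests on the ledge and the robot is clear. Handing in.

```bash
python3 -c "
from rig import ctrl
print(ctrl.hand_in())"
```

```text
the job is handed in; nothing more can be done
None
```

I turned the thick case over and put it back in its own stand, closed, lid down against the slope and resting on the ledge; the slim case was left alone, and I handed the job in at about 21 s of the 45 s allowed (no verdict was returned, and the plug inside could not be seen).

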